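# Fold down the reorder flags along a bin rack

### The arm

A 6-joint arm with a two-finger parallel gripper is mounted at the origin on the work surface. World frame = base frame: x ahead of the robot, y to its left, z up, the work surface at z = 0. Lengths are in m, angles in rad, forces in N, time in s.
With the tool pointing down it reaches from about 0.225 to 0.875 m from the base axis. Payload 3.4 kg.
Tool frame: the origin (TCP) lies at the very end of the fingers, on their centre line; the grasp point (between the pads) lies 19 mm behind it (manip.pinch_z is the distance from the TCP to the grasp point, in m); z points along the fingers, y is the line along which they close (so a half turn about z gives the same grasp; the last joint's range is limited). The gripper opens to 85 mm and grips with 20 to 120 N. Pads are 22 mm wide; open, the fingers measure 114 mm over their backs; the gripper's body (76 mm by 85 mm) begins 54 mm behind the grasp point. The pads swing forward as they close: fully open they stand 13 mm farther back than shut.
Start: joints at [-1.373, 0.276, 1.505, -0, 1.361, -0.121], TCP at [0.18, -0.546, 0.231] pointing down, gripper open.
Joint ranges: [-2.89, 2.89], [-0.75, 2.08], [0.22, 2.7], [-1.18, 4.32], [0.11, 2.71], [-2.7, 2.7]. Speed limits (rad/s): [2.57, 2.57, 3.14, 3.14, 3.14, 3.14].

### API

Orientations are given as a unit quaternion [w, x, y, z].
In Python, from rig import manip gives the robot as it stands. The module is installed in compiled form; this text tells all that it offers.
- The arm moves only by the shell command python3 -m jog 'ROWS' [FORCE]. ROWS is JSON, a list of rows, each an object of numbers: "dx", "dy", "dz": the shift along the tool's x, y, z each as a share of 25 cm, from -1 to 1; "ax", "ay", "az": the turn, a rotation vector about the tool's x, y, z each as a share of 90 degrees, from -1 to 1; "grip": the opening, from -1 (shut) to 1 (fully open), so that 0 is half open. A call has 1 to 5 rows; each row is the pose to reach, as a shift and turn from the pose commanded when the call began, along the tool's axes at that moment; what a row does not reach only later rows make up. A row lasts 1/12 s, in which the tool goes at most 41.7 mm and 7.16 degrees, less where a joint would pass 70% of its speed; a pose out of reach is approached as far as the arm can. A call with a number of a shift or a turn outside -1 to 1 is refused whole. A call with a gripper value outside its range is refused whole. The fingers move at their own pace and stop on an object; FORCE is the grip in N (left out, the last holds). Time passes only in rows, so rows that repeat a pose let the fingers close. It gives the time, the measured TCP pose, the force, the opening and the grip force at its end, in the units of the state.
- manip.get_state(): the state, without advancing time (a new reading comes with each control period).
- manip.get_image(name): name is "scene" or "top" or "wrist"; returns a dict with "img" (480x640x3 uint8, red, green, blue), "mtx" (3x3 intrinsics, pixels), "k1" (the pictures are not rectified: a ray, as slopes to the right and down, at radius r is drawn at 1 + k1 r^2 times it, then the intrinsics apply), "world_to_cam" (4x4, takes a point from world to camera coordinates); the wrist camera has in their place "T_tool_cam" (4x4, takes a point from camera to tool coordinates, whose origin is the TCP and whose axes are the flange's). Camera axes: x right, y down, z forward; pixel columns grow to the right and rows downward; lengths in m; the calibration is good to about 2 mm. A picture is of the moment at which its call begins: read the wrist's pose just before it. There is no depth.
- manip.sign_off(): hands the job in; it is judged then, once.
The state is a dict: "clock": time; "qpos": joint angles; "qd": joint speeds; "effort": joint torques, N m; "position": TCP position; "ee_rot": TCP orientation; "contact_force": force on the tool from outside, world axes, zero at the start; "moment": the same for the moment, N m; "width": finger opening in m; "gripper_force": force on a finger pad.
Only numpy, scipy, OpenCV 4.12 (cv2) and the standard library are available. Lean on these libraries where they do the work, as an engineer would, in place of code of your own. Each camera call takes 0.05 s, during which the arm holds its last target. There are 200 camera calls.

### The job

The bins have been refilled: run your fingertips lightly along the ledge in front of the blue bins, from the robot's left to its right, and fold the five raised white flags down flat one after another, leftmost first. Only touch the flags, gently: do not lift or shift the rack, stop before the big nut lying on the right end of the ledge, and leave it and everything else on the bench where it is.

Things in the scene. Friction and masses are not known exactly. Their poses are not given: they have to be found in the camera images.
- rack: Loose bin rack, about 4 kg; sizes in mm. Origin: centre of underside; x to the backs of the bins, y along the row (robot's left at yaw 0), z up. Foot plate 175 x 420 x 6. Robot-side dark steel ledge, 420 long, x -87 to -53, flat top at z = 56, with the flags in a row on it at x = -70. Behind it five open blue bins, x -46 to 80, y -150 to 168; fronts reach z = 52, sides and backs 75.
- flag1 (a joint): Angle of the first (leftmost) flag, rad: 0 = flat along the ledge, 1.57 = upright, stop 1.6; starts at 1.0 to 1.45. Stiff white plate, 38 mm long from its hinge, 20 wide (rack x), 3 thick. It folds only with its free end towards rack -y (right), so a fingertip moving that way along the ledge folds it. Hinge friction (0.01 N m) holds it, no spring. Flat, it lies 2.5 to 5.5 mm above the ledge.
- flag2 (a joint): Angle of the second flag, rad: 0 = flat along the ledge, 1.57 = upright, stop 1.6; starts at 1.0 to 1.45. Stiff white plate, 38 mm long from its hinge, 20 wide (rack x), 3 thick. It folds only with its free end towards rack -y (right), so a fingertip moving that way along the ledge folds it. Hinge friction (0.01 N m) holds it, no spring. Flat, it lies 2.5 to 5.5 mm above the ledge.
- flag3 (a joint): Angle of the third (middle) flag, rad: 0 = flat along the ledge, 1.57 = upright, stop 1.6; starts at 1.0 to 1.45. Stiff white plate, 38 mm long from its hinge, 20 wide (rack x), 3 thick. It folds only with its free end towards rack -y (right), so a fingertip moving that way along the ledge folds it. Hinge friction (0.01 N m) holds it, no spring. Flat, it lies 2.5 to 5.5 mm above the ledge.
- flag4 (a joint): Angle of the fourth flag, rad: 0 = flat along the ledge, 1.57 = upright, stop 1.6; starts at 1.0 to 1.45. Stiff white plate, 38 mm long from its hinge, 20 wide (rack x), 3 thick. It folds only with its free end towards rack -y (right), so a fingertip moving that way along the ledge folds it. Hinge friction (0.01 N m) holds it, no spring. Flat, it lies 2.5 to 5.5 mm above the ledge.
- flag5 (a joint): Angle of the fifth (rightmost) flag, rad: 0 = flat along the ledge, 1.57 = upright, stop 1.6; starts at 1.0 to 1.45. Stiff white plate, 38 mm long from its hinge, 20 wide (rack x), 3 thick. It folds only with its free end towards rack -y (right), so a fingertip moving that way along the ledge folds it. Hinge friction (0.01 N m) holds it, no spring. Flat, it lies 2.5 to 5.5 mm above the ledge.
- pivot1 (a point): Middle of the first (leftmost) flag's hinge line, 4 mm above the ledge top; rack frame (-70, 165, 60) mm. Hinges are 64 mm apart.
- pivot2 (a point): Middle of the second flag's hinge line, 4 mm above the ledge top; rack frame (-70, 101, 60) mm. Hinges are 64 mm apart.
- pivot3 (a point): Middle of the third (middle) flag's hinge line, 4 mm above the ledge top; rack frame (-70, 37, 60) mm. Hinges are 64 mm apart.
- pivot4 (a point): Middle of the fourth flag's hinge line, 4 mm above the ledge top; rack frame (-70, -27, 60) mm. Hinges are 64 mm apart.
- pivot5 (a point): Middle of the fifth (rightmost) flag's hinge line, 4 mm above the ledge top; rack frame (-70, -91, 60) mm. Hinges are 64 mm apart.
- nut: Loose steel hexagon nut, 34 mm across flats, 39 across corners, 18 high, lying on the ledge near its right (-y) end, its centre about 98 mm beyond the fifth hinge (60 mm beyond that flag's free end when flat). Origin: centre of its underside. To be left alone.
- bearing: Loose steel ball bearing ring, 46 mm across, 14 high, flat on the bench in front of the ledge (robot side). Bystander, to be left alone.
- wrench: Steel wrench lying flat on the bench beyond the rack's right end, towards the robot. Bystander, to be left alone.
- driver: Black-handled screwdriver lying left of the rack. Bystander, to be left alone.
- bottle_white: White bottle, 68 mm across, 190 high, standing right of the rack. Bystander, to be left alone.
- bottle_red: Red bottle, 48 mm across, 130 high, standing right of the rack. Bystander, to be left alone.
- tin: Open steel tin, 70 mm across, 70 high, standing left of the rack, towards the far side. Bystander, to be left alone.

How it is judged:
On the way, in this order (a step that is already met when the one before it is completed fails the run):
1. the first (leftmost) flag is folded down (value of joint flag1 below 0.3 rad), for 0.04 s.
2. the second flag is folded down (value of joint flag2 below 0.3 rad), for 0.04 s.
3. the third (middle) flag is folded down (value of joint flag3 below 0.3 rad), for 0.04 s.
4. the fourth flag is folded down (value of joint flag4 below 0.3 rad), for 0.04 s.
5. the fifth (rightmost) flag is folded down (value of joint flag5 below 0.3 rad), for 0.04 s.
At the end, for the whole second after the job is handed in: All five flags are folded to less than 0.3 rad (17 degrees) from flat, having been folded one after another from left to right; the rack stands within 20 mm of where it was, at rest; the nut still lies on the ledge where it was (value of joint each of flag1, flag2, flag3, flag4, flag5 below 0.3 rad and distance of rack from where it was at the start of the episode below 0.02 m and linear speed of rack below 0.01 m/s and distance between nut and pivot5 below 0.115 m and height (world z) of nut above 0.05 m and distance of nut from where it was at the start of the episode below 0.025 m); the robot touches nothing.
It fails at once if the rack is lifted (10 mm) or shifted by more than 20 mm (height (world z) of rack above 0.01 m or distance of rack from where it was at the start of the episode above 0.02 m).
It fails at once if the fingers press the rack or its flags with more than 25 N (contact force between the fingers and rack above 25 N).
It fails at once if the nut is lifted or moved along the ledge (25 mm, with the rack's own shift) (distance of nut from where it was at the start of the episode above 0.025 m).
It fails at once if a bystander is moved by more than 20 mm (distance of any of bearing, wrench, driver, bottle_white, bottle_red, tin from where it was at the start of the episode above 0.02 m).
It also fails if it takes over 38 s, if anything falls off the work surface, if the arm or the gripper's body presses on something with over 40 N, if the wrist force passes 120 N, or if a joint passes its speed limit or range.

## Working session

There is one attempt and no reset: what is moved stays moved. The work goes in short steps, Python scripts to look and compute and a shell command to move; the robot and the scene stay as the last step left them, time stands still between calls to the robot, and variables do not carry over. Pictures are saved under pics/ and viewed, at most 10 in all, crops included, and the job is handed in when it is done.

```bash
mkdir -p pics; python3 - <<'E'
from rig import manip
import cv2
s=manip.get_state();print({k:s[k] for k in('clock','position','ee_rot','contact_force','width')})
for n in('scene','top'):
    d=manip.get_image(n);cv2.imwrite(f'pics/{n}0.png',d['img'][:,:,::-1]);print(n,d['mtx'],d['k1'],d['world_to_cam'])
E
```

```text
{'clock': 0.0, 'position': array([ 0.18007553, -0.54550083,  0.23042969]), 'ee_rot': array([-9.27525263e-04,  9.87326146e-01,  1.58701663e-01, -5.12044565e-05]), 'contact_force': array([-0.68290388,  0.10264396, -0.33975499]), 'width': 0.0853179827121893}
scene [[563.63881012   0.         318.06326719]
 [  0.         563.63881012 239.23198861]
 [  0.           0.           1.        ]] -0.056970850205011386 [[-0.65848861  0.75252316  0.01008181  0.37926782]
 [ 0.47235315  0.42368318 -0.77290043 -0.17492494]
 [-0.58589696 -0.50418396 -0.63444723  1.48165054]
 [ 0.          0.          0.          1.        ]]
top [[587.17761247   0.         324.78411869]
 [  0.         587.17761247 230.85930341]
 [  0.           0.           1.        ]] -0.062828503453547 [[-1.55202161e-02 -9.99877410e-01 -2.07065706e-03 -1.82524695e-02]
 [-9.89919768e-01  1.56571563e-02 -1.40761171e-01  5.28655743e-01]
 [ 1.40776335e-01 -1.34859432e-04 -9.90041416e-01  1.14657916e+00]
 [ 0.00000000e+00  0.00000000e+00  0.00000000e+00  1.00000000e+00]]
```

View pics/top0.png

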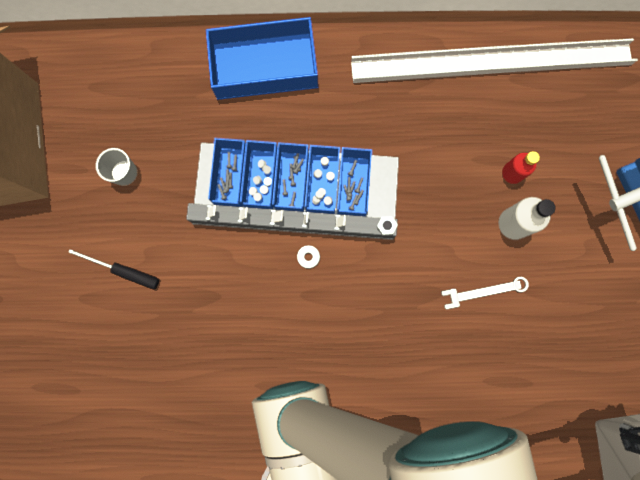

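View pics/scene0.png

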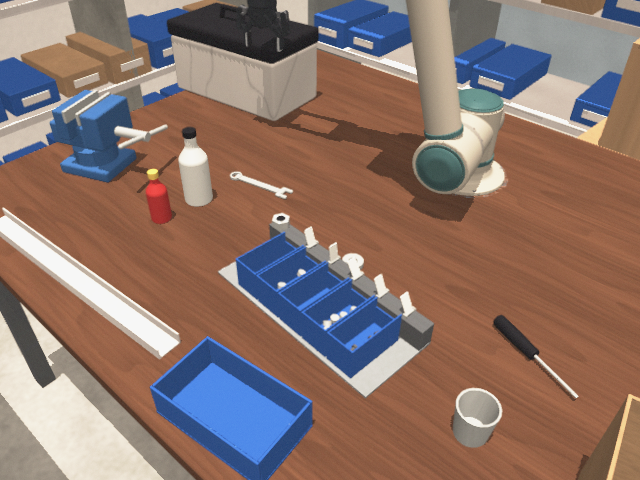

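The top view shows the ledge from about (188,214) to (397,227), with flags near (211,211), (244,214), (277,217), (307,219) and (341,222), and the nut at (388,225). The bearing is at (308,257). I'll enlarge the ledge to get corner pixels.

```bash
cat > h.py <<'E'
import numpy as np,cv2
from rig import manip
def ray(d,uv,z,T=None):
    K=d['mtx'];k=d['k1'];T=d['world_to_cam'] if T is None else T
    p=(np.array(uv,float)-K[:2,2])/K[0,0];q=p.copy()
    for _ in range(20): q=p/(1+k*(q@q))
    R,t=T[:3,:3],T[:3,3];c=-R.T@t;v=R.T@np.r_[q,1]
    return c+v*(z-c[2])/v[2]
def proj(d,P,T=None):
    T=d['world_to_cam'] if T is None else T
    c=T[:3,:3]@np.array(P)+T[:3,3];q=c[:2]/c[2];q=q*(1+d['k1']*(q@q));return q*d['mtx'][0,0]+d['mtx'][:2,2]
E
python3 - <<'E'
import cv2
i=cv2.imread('pics/top0.png')[195:243,180:405]
i=cv2.resize(i,(788,168),interpolation=cv2.INTER_CUBIC)
a=cv2.imread('pics/scene0.png')[205:355,255:440]
a=cv2.resize(a,(518,420),interpolation=cv2.INTER_CUBIC)
import numpy as np
o=np.zeros((590,788,3),'uint8');o[:168]=i;o[170:590,:518]=a
cv2.imwrite('pics/c0.png',o)
E
```

```text
(no output)
```

View pics/c0.png

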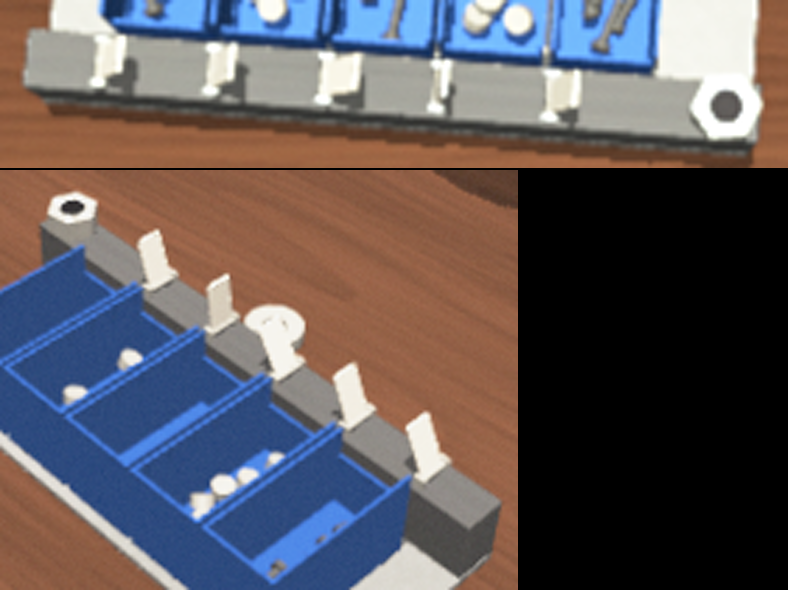

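The crop shows top-view ledge corners at (188,203.9), (187.1,221.3) and (396.3,235), and scene-view left-end corners at (419.3,332.9) and (433.6,323.6). All five flags lean right.

```bash
python3 - <<'E'
from h import *
t=manip.get_image('top');s=manip.get_image('scene')
P=[ray(t,p,.056)[:2] for p in((188,203.9),(187.1,221.3),(396.3,235))]
Q=[ray(s,p,.056)[:2] for p in((419.3,332.9),(433.6,323.6))]
print(np.round(P,4),np.round(Q,4), 'nut',ray(t,(387.5,225),.074))
u=P[1]-P[2];print(np.linalg.norm(u));u/=np.linalg.norm(u);yaw=np.arctan2(-u[0],u[1]);x=np.array([u[1],-u[0]])
mid=(P[1]+P[2])/2; o=mid+.087*x;print('yaw',yaw,'origin',o)
for i,y in enumerate([.165,.101,.037,-.027,-.091,-.189]):
    p=o-.07*x+y*u;print(i+1,p.round(4),proj(t,[*p,.06]).round(1),proj(s,[*p,.06]).round(1))
st=manip.get_state();print(st['position'])
from scipy.spatial.transform import Rotation as R
r=R.from_quat(st['ee_rot'],scalar_first=True).as_matrix();print(r.round(3))
w=manip.get_image('wrist');print(w['T_tool_cam'].round(3),w['mtx'],w['k1'])
E
```

```text
[[ 0.5846  0.2469]
 [ 0.5493  0.2481]
 [ 0.5151 -0.1682]] [[0.5882 0.2443]
 [0.5531 0.2514]] nut [ 0.53273707 -0.14943344  0.074     ]
0.41772408866846206
yaw -0.08188108526108297 origin [0.61890882 0.03279882]
1 [0.5626 0.203 ] [209.3 214. ] [408.2 311.7]
2 [0.5574 0.1392] [241.2 216.1] [381.3 293.5]
3 [0.5522 0.0754] [273.2 218.2] [356.1 276.4]
4 [0.5469 0.0116] [305.4 220.3] [332.4 260.4]
5 [ 0.5417 -0.0522] [337.6 222.4] [310.2 245.3]
6 [ 0.5337 -0.1498] [387.  225.6] [278.7 224. ]
[ 0.18012654 -0.54572627  0.23077475]
[[ 0.95   0.313 -0.   ]
 [ 0.313 -0.95   0.001]
 [ 0.    -0.001 -1.   ]]
[[-0.001 -0.957 -0.292  0.076]
 [ 1.    -0.001 -0.001  0.001]
 [ 0.001 -0.292  0.957 -0.143]
 [ 0.     0.     0.     1.   ]] [[370.89986844   0.         316.68359162]
 [  0.         370.89986844 246.65036277]
 [  0.           0.           1.        ]] -0.06035332597295707
```

```bash
python3 -m jog '[{"dx":0.11,"dy":-0.115,"az":0.06,"grip":-1},{"dx":0.22,"dy":-0.23,"az":0.12,"grip":-1},{"dx":0.33,"dy":-0.345,"az":0.18,"grip":-1},{"dx":0.44,"dy":-0.46,"az":0.24,"grip":-1},{"dx":0.56,"dy":-0.574,"az":0.255,"grip":-1}]' 30
cat > go.py <<'E'
import sys
from h import *
from scipy.spatial.transform import Rotation as R
st=manip.get_state();r=R.from_quat(st['ee_rot'],scalar_first=True).as_matrix()
print(st['clock'],st['position'].round(4),'F',st['contact_force'].round(2),'w',st['width'],'yaw',np.degrees(np.arctan2(r[1,0],r[0,0])).round(2),'z',r[:,2].round(3))
x=np.array([.99665,-.0818]);u=np.array([.0818,.99665]);o=np.array([.6189,.0328])
q=st['position'][:2]-o;print('rack xy',q@x,q@u)
tx,ty,tz=map(float,sys.argv[1:4])
p=np.r_[o+tx*x+ty*u,tz];print('shares',(r.T@(p-st['position'])/.25).round(3))
E
python3 go.py -.072 .19 .23
```

```text
0.25 [ 0.1802 -0.5458  0.2309] F [ 0.5   0.03 -0.42] w 0.08562230255476845 yaw 18.27 z [-0.     0.001 -1.   ]
rack xy -0.3899273287132107 -0.6125885954415095
shares [ 2.423 -2.46   0.006]schema error: expected keys dx, dy, dz, ax, ay, az, grip
```

```bash
python3 -m jog '[{"dx":0.11,"dy":-0.115,"dz":0,"ax":0,"ay":0,"az":0.06,"grip":-1},{"dx":0.22,"dy":-0.23,"dz":0,"ax":0,"ay":0,"az":0.12,"grip":-1},{"dx":0.33,"dy":-0.345,"dz":0,"ax":0,"ay":0,"az":0.18,"grip":-1},{"dx":0.44,"dy":-0.46,"dz":0,"ax":0,"ay":0,"az":0.24,"grip":-1},{"dx":0.56,"dy":-0.574,"dz":0,"ax":0,"ay":0,"az":0.255,"grip":-1}]' 30
python3 go.py -.072 .19 .23
```

```text
clock: 0.67
position: [0.2683, -0.3642, 0.2312]
ee_rot: [-0.0, 0.999, -0.043, -0.0]
contact_force: [0.5, 0.8, -0.4]
width: 0.0258
gripper_force: 0.0
0.6667 [ 0.2683 -0.3642  0.2312] F [ 0.55  0.82 -0.39] w 0.02579166002452968 yaw -4.96 z [-0.  0. -1.]
rack xy -0.3169805893707643 -0.4243576072198392
shares [ 0.968 -2.462  0.005]
```

```bash
python3 -m jog '[{"dx":0.3,"dy":-0.76,"dz":0,"ax":0,"ay":0,"az":0,"grip":-1},{"dx":0.3,"dy":-0.76,"dz":0,"ax":0,"ay":0,"az":0,"grip":-1},{"dx":0.3,"dy":-0.76,"dz":0,"ax":0,"ay":0,"az":0,"grip":-1},{"dx":0.3,"dy":-0.76,"dz":0,"ax":0,"ay":0,"az":0,"grip":-1},{"dx":0.3,"dy":-0.76,"dz":0,"ax":0,"ay":0,"az":0,"grip":-1}]'
python3 -m jog '[{"dx":0.3,"dy":-0.76,"dz":0,"ax":0,"ay":0,"az":0,"grip":-1},{"dx":0.3,"dy":-0.76,"dz":0,"ax":0,"ay":0,"az":0,"grip":-1},{"dx":0.3,"dy":-0.76,"dz":0,"ax":0,"ay":0,"az":0,"grip":-1},{"dx":0.3,"dy":-0.76,"dz":0,"ax":0,"ay":0,"az":0,"grip":-1},{"dx":0.3,"dy":-0.76,"dz":0,"ax":0,"ay":0,"az":0,"grip":-1}]'
python3 go.py -.072 .19 .16
```

```text
clock: 1.08
position: [0.3588, -0.1803, 0.2315]
ee_rot: [-0.0, 0.999, -0.041, 0.0]
contact_force: [-0.1, 0.3, -0.3]
width: -0.0001
gripper_force: 0.0
clock: 1.5
position: [0.4493, 0.0031, 0.2315]
ee_rot: [-0.0, 0.999, -0.04, 0.0]
contact_force: [0.3, -0.9, 0.2]
width: 0.0
gripper_force: 0.0
1.5 [0.4493 0.0031 0.2315] F [ 0.31 -0.91  0.23] w 1.3583693307306761e-05 yaw -4.63 z [ 0.001  0.    -1.   ]
rack xy -0.166634230948339 -0.04351054089296751
shares [ 0.379 -0.934  0.286]
```

Go over to the start side, staying above the flags at z = 0.16, then look with the wrist camera.

```bash
python3 -m jog '[{"dx":0.38,"dy":-0.935,"dz":0,"ax":0,"ay":0,"az":0,"grip":-1},{"dx":0.38,"dy":-0.935,"dz":0,"ax":0,"ay":0,"az":0,"grip":-1},{"dx":0.38,"dy":-0.935,"dz":0,"ax":0,"ay":0,"az":0,"grip":-1},{"dx":0.38,"dy":-0.935,"dz":0,"ax":0,"ay":0,"az":0,"grip":-1},{"dx":0.38,"dy":-0.935,"dz":0,"ax":0,"ay":0,"az":0,"grip":-1}]'
python3 -m jog '[{"dx":0,"dy":-0.13,"dz":0.2,"ax":0,"ay":0,"az":0,"grip":-1},{"dx":0,"dy":-0.13,"dz":0.28,"ax":0,"ay":0,"az":0,"grip":-1},{"dx":0,"dy":-0.13,"dz":0.28,"ax":0,"ay":0,"az":0,"grip":-1},{"dx":0,"dy":-0.13,"dz":0.28,"ax":0,"ay":0,"az":0,"grip":-1}]'
python3 go.py -.072 .19 .066
python3 - <<'E'
from h import *
from scipy.spatial.transform import Rotation as R
st=manip.get_state();d=manip.get_image('wrist')
T=np.eye(4);T[:3,:3]=R.from_quat(st['ee_rot'],scalar_first=True).as_matrix();T[:3,3]=st['position']
W=np.linalg.inv(T@d['T_tool_cam']);im=d['img'][:,:,::-1].copy();np.save('W.npy',W)
x=np.array([.99665,-.0818]);u=np.array([.0818,.99665]);o=np.array([.6189,.0328])
for rx,ry,z in((-.087,.21,.056),(-.053,.21,.056),(-.07,.165,.06),(-.07,.101,.06)):
    a=proj(d,[*(o+rx*x+ry*u),z],W);print(a.round(1));cv2.drawMarker(im,tuple(int(v) for v in a),(0,0,255),0,10,1)
cv2.imwrite('pics/w1.png',im)
E
```

```text
clock: 1.92
position: [0.5431, 0.1887, 0.2312]
ee_rot: [0.0, 0.999, -0.041, 0.0]
contact_force: [1.0, -0.8, -0.2]
width: 0.0003
gripper_force: 0.0
clock: 2.25
position: [0.5437, 0.2187, 0.1595]
ee_rot: [0.001, 0.999, -0.04, -0.003]
contact_force: [0.9, -0.2, 0.3]
width: -0.0002
gripper_force: 0.0
2.25 [0.5437 0.2187 0.1595] F [ 0.95 -0.23  0.35] w -0.00016726600802477606 yaw -4.6 z [-0.005 -0.002 -1.   ]
rack xy -0.0901907603187297 0.17911826849471754
shares [ 0.075 -0.044  0.374]
[271.5 242.5]
[269.7 193.5]
[337.3 219.8]
[432.4 219.9]
```

View pics/w1.png

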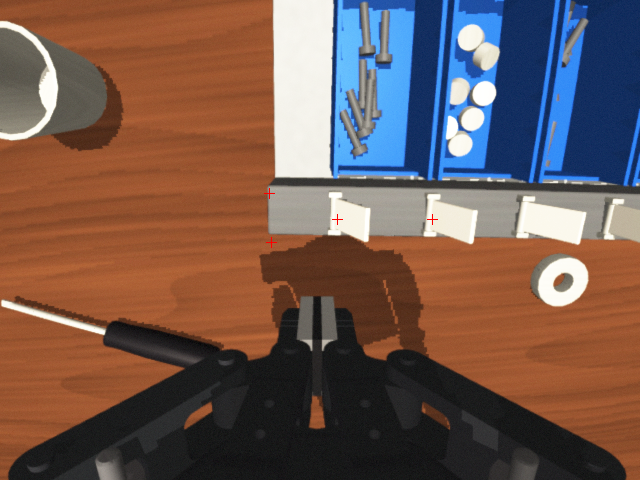

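The wrist view shows the ledge's left corners at (269,234) and (270,186), with the first hinge at (335,213). The rack sits about 4–5 mm farther out than estimated, so I'll correct by +4 mm.

```bash
sed -i 's/\.6189,/.6229,/' go.py; python3 go.py -.072 .19 .12
python3 -m jog '[{"dx":0.09,"dy":-0.045,"dz":0.15,"ax":0,"ay":0,"az":0,"grip":-1},{"dx":0.09,"dy":-0.045,"dz":0.15,"ax":0,"ay":0,"az":0,"grip":-1},{"dx":0.09,"dy":-0.045,"dz":0.15,"ax":0,"ay":0,"az":0,"grip":-1}]'; python3 go.py -.072 .19 .066
```

```text
2.3 [0.5453 0.2184 0.1616] F [ 0.16  0.38 -0.  ] w 0.00023830060674813653 yaw -4.67 z [-0.001 -0.001 -1.   ]
rack xy -0.09254327952011979 0.17863514312046413
shares [ 0.082 -0.046  0.166]
clock: 2.55
position: [0.5696, 0.2271, 0.1242]
ee_rot: [0.0, 0.999, -0.042, -0.0]
contact_force: [-0.2, 0.1, 0.3]
width: -0.0001
gripper_force: 0.0
2.55 [0.5696 0.2271 0.1242] F [-0.21  0.07  0.25] w -0.0001423434226398243 yaw -4.77 z [-0.    -0.001 -1.   ]
rack xy -0.069055490333864 0.18931119760208356
shares [-0.012 -0.003  0.233]
```

```bash
python3 -m jog '[{"dx":-0.01,"dy":-0.005,"dz":0.1,"ax":0,"ay":0,"az":0,"grip":-1},{"dx":-0.01,"dy":-0.005,"dz":0.18,"ax":0,"ay":0,"az":0,"grip":-1},{"dx":-0.01,"dy":-0.005,"dz":0.232,"ax":0,"ay":0,"az":0,"grip":-1},{"dx":-0.01,"dy":-0.005,"dz":0.232,"ax":0,"ay":0,"az":0,"grip":-1},{"dx":-0.01,"dy":-0.005,"dz":0.232,"ax":0,"ay":0,"az":0,"grip":-1}]'; python3 go.py -.072 .12 .066
python3 - <<'E'
from h import *
cv2.imwrite('pics/w2.png',manip.get_image('wrist')['img'][:,:,::-1])
E
```

```text
clock: 2.97
position: [0.5669, 0.229, 0.0677]
ee_rot: [-0.0, 0.999, -0.041, 0.001]
contact_force: [0.6, -0.2, 0.8]
width: 0.0
gripper_force: 0.0
2.9667 [0.5669 0.229  0.0677] F [ 0.62 -0.22  0.83] w 1.5125392084547585e-05 yaw -4.74 z [ 0.002  0.    -1.   ]
rack xy -0.07187275806165151 0.19100708838614927
shares [-0.     0.284  0.007]
```

View pics/w2.png

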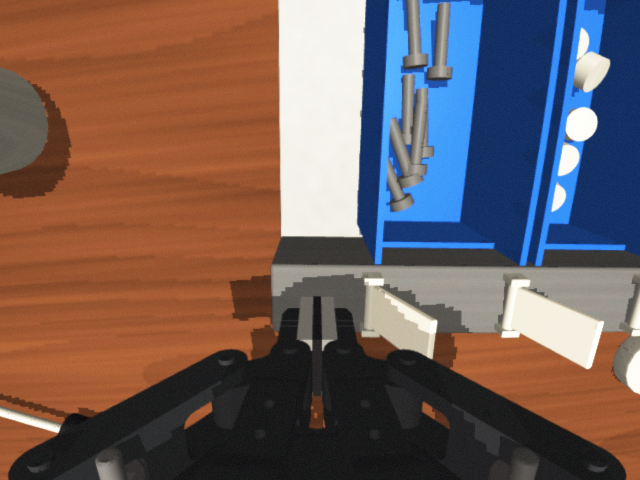

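The fingertip, at (317,298), sits left of the first hinge at (373,305) and over the ledge, slightly to the robot side. I'll nudge +4 mm in x and begin the sweep at about 10 mm per row.

```bash
python3 -m jog '[{"dx":0.016,"dy":0.03,"dz":0.004,"ax":0,"ay":0,"az":0,"grip":-1},{"dx":0.016,"dy":0.07,"dz":0.004,"ax":0,"ay":0,"az":0,"grip":-1},{"dx":0.016,"dy":0.11,"dz":0.004,"ax":0,"ay":0,"az":0,"grip":-1},{"dx":0.016,"dy":0.15,"dz":0.004,"ax":0,"ay":0,"az":0,"grip":-1},{"dx":0.016,"dy":0.19,"dz":0.004,"ax":0,"ay":0,"az":0,"grip":-1}]'; python3 go.py -.068 .12 .066
python3 - <<'E'
from h import *
cv2.imwrite('pics/w3.png',manip.get_image('wrist')['img'][:,:,::-1])
E
```

```text
clock: 3.43
position: [0.5663, 0.1806, 0.0651]
ee_rot: [0.0, 0.999, -0.041, 0.0]
contact_force: [0.9, 0.1, 0.7]
width: -0.0
gripper_force: 0.1
3.4333 [0.5663 0.1806 0.0651] F [0.9  0.12 0.68] w -7.953936485078463e-06 yaw -4.7 z [ 0. -0. -1.]
rack xy -0.06852145793872853 0.14266689386565085
shares [ 0.002  0.091 -0.003]
```

View pics/w3.png

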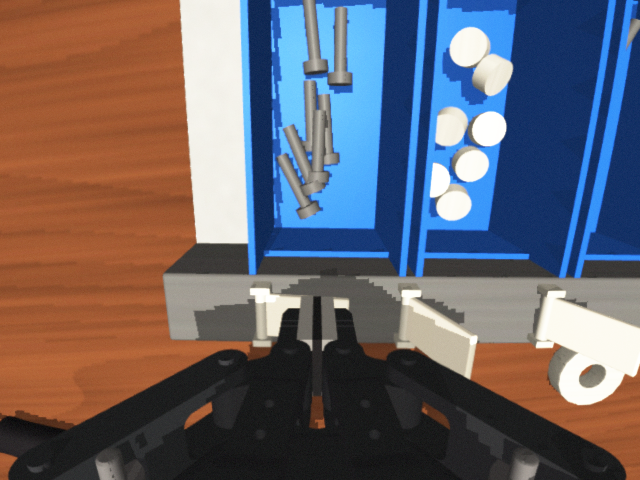

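Flag 1 lies flat under the fingertip at (317,300), with no measurable force. I'll continue the sweep.

```bash
python3 -m jog '[{"dx":0,"dy":0.04,"dz":0,"ax":0,"ay":0,"az":0,"grip":-1},{"dx":0,"dy":0.08,"dz":0,"ax":0,"ay":0,"az":0,"grip":-1},{"dx":0,"dy":0.12,"dz":0,"ax":0,"ay":0,"az":0,"grip":-1},{"dx":0,"dy":0.16,"dz":0,"ax":0,"ay":0,"az":0,"grip":-1},{"dx":0,"dy":0.2,"dz":0,"ax":0,"ay":0,"az":0,"grip":-1}]'; python3 go.py -.068 .0 .066
python3 -m jog '[{"dx":0,"dy":0.04,"dz":0,"ax":0,"ay":0,"az":0,"grip":-1},{"dx":0,"dy":0.08,"dz":0,"ax":0,"ay":0,"az":0,"grip":-1},{"dx":0,"dy":0.12,"dz":0,"ax":0,"ay":0,"az":0,"grip":-1},{"dx":0,"dy":0.16,"dz":0,"ax":0,"ay":0,"az":0,"grip":-1},{"dx":0,"dy":0.2,"dz":0,"ax":0,"ay":0,"az":0,"grip":-1}]'; python3 go.py -.068 -.115 .066
```

```text
clock: 3.9
position: [0.5623, 0.1314, 0.0648]
ee_rot: [-0.0, 0.999, -0.041, 0.0]
contact_force: [0.1, 0.6, -0.4]
width: 0.0001
gripper_force: 0.3
3.9 [0.5623 0.1314 0.0648] F [ 0.14  0.61 -0.37] w 5.1321808336003044e-05 yaw -4.69 z [ 0.  0. -1.]
rack xy -0.06851233396887507 0.09331448243568496
shares [ 0.002  0.373 -0.005]
clock: 4.32
position: [0.558, 0.0814, 0.0647]
ee_rot: [0.0, 0.999, -0.041, -0.0]
contact_force: [-0.3, 1.8, -0.3]
width: -0.0002
gripper_force: 1.7
4.3167 [0.558  0.0814 0.0647] F [-0.32  1.8  -0.29] w -0.00023818683509497796 yaw -4.69 z [-0. -0. -1.]
rack xy -0.0686248204188411 0.043100179866075373
shares [ 0.002  0.632 -0.005]
```

```bash
python3 -m jog '[{"dx":0,"dy":0.04,"dz":0,"ax":0,"ay":0,"az":0,"grip":-1},{"dx":0,"dy":0.08,"dz":0,"ax":0,"ay":0,"az":0,"grip":-1},{"dx":0,"dy":0.12,"dz":0,"ax":0,"ay":0,"az":0,"grip":-1},{"dx":0,"dy":0.16,"dz":0,"ax":0,"ay":0,"az":0,"grip":-1},{"dx":0,"dy":0.2,"dz":0,"ax":0,"ay":0,"az":0,"grip":-1}]'
python3 -m jog '[{"dx":0,"dy":0.04,"dz":0,"ax":0,"ay":0,"az":0,"grip":-1},{"dx":0,"dy":0.08,"dz":0,"ax":0,"ay":0,"az":0,"grip":-1},{"dx":0,"dy":0.12,"dz":0,"ax":0,"ay":0,"az":0,"grip":-1},{"dx":0,"dy":0.16,"dz":0,"ax":0,"ay":0,"az":0,"grip":-1},{"dx":0,"dy":0.2,"dz":0,"ax":0,"ay":0,"az":0,"grip":-1}]'; python3 go.py -.068 -.112 .066
python3 - <<'E'
from h import *
cv2.imwrite('pics/w4.png',manip.get_image('wrist')['img'][:,:,::-1])
E
```

```text
clock: 4.73
position: [0.554, 0.0314, 0.0648]
ee_rot: [0.0, 0.999, -0.041, -0.0]
contact_force: [0.5, -0.4, 0.2]
width: 0.0001
gripper_force: 0.0
clock: 5.15
position: [0.5499, -0.0184, 0.0648]
ee_rot: [0.0, 0.999, -0.041, 0.0]
contact_force: [-0.3, 1.0, -0.2]
width: 0.0
gripper_force: 0.0
5.15 [ 0.5499 -0.0184  0.0648] F [-0.28  1.   -0.19] w 1.1346586863450047e-06 yaw -4.68 z [ 0. -0. -1.]
rack xy -0.06852097365002258 -0.057035768910214266
shares [ 0.002  0.22  -0.005]
```

View pics/w4.png

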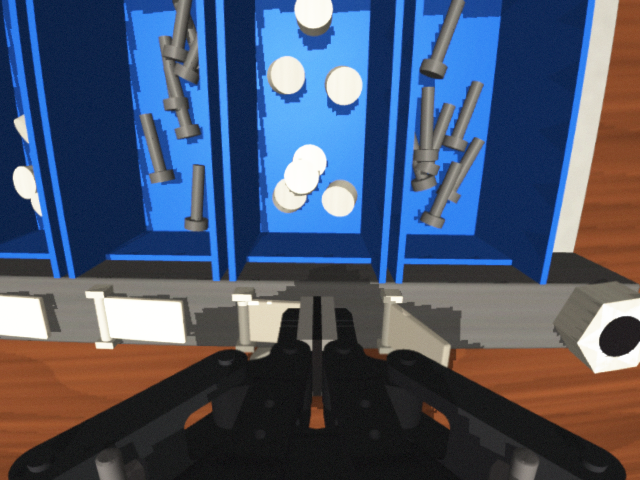

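The third and fourth flags are flat, the fifth (hinge at (392,320)) is still up, and the nut at (605,330) is clear. Now the last stretch, then straight up.

```bash
python3 -m jog '[{"dx":0,"dy":0.045,"dz":0,"ax":0,"ay":0,"az":0,"grip":-1},{"dx":0,"dy":0.09,"dz":0,"ax":0,"ay":0,"az":0,"grip":-1},{"dx":0,"dy":0.135,"dz":0,"ax":0,"ay":0,"az":0,"grip":-1},{"dx":0,"dy":0.175,"dz":0,"ax":0,"ay":0,"az":0,"grip":-1},{"dx":0,"dy":0.21,"dz":0,"ax":0,"ay":0,"az":0,"grip":-1}]'
python3 -m jog '[{"dx":0,"dy":0,"dz":0,"ax":0,"ay":0,"az":0,"grip":-1},{"dx":0,"dy":0,"dz":-0.05,"ax":0,"ay":0,"az":0,"grip":-1},{"dx":0,"dy":0,"dz":-0.15,"ax":0,"ay":0,"az":0,"grip":-1},{"dx":0,"dy":0,"dz":-0.3,"ax":0,"ay":0,"az":0,"grip":-1},{"dx":0,"dy":0,"dz":-0.45,"ax":0,"ay":0,"az":0,"grip":-1}]'
python3 -m jog '[{"dx":0,"dy":0,"dz":-0.15,"ax":0,"ay":0,"az":0,"grip":-1},{"dx":0,"dy":0,"dz":-0.2,"ax":0,"ay":0,"az":0,"grip":-1},{"dx":0,"dy":0,"dz":-0.2,"ax":0,"ay":0,"az":0,"grip":-1},{"dx":0,"dy":0,"dz":-0.2,"ax":0,"ay":0,"az":0,"grip":-1}]'
python3 go.py -.07 -.112 .2
python3 - <<'E'
from h import *
i=manip.get_image('scene')['img'][205:355,255:440,::-1];w=manip.get_image('wrist')['img'][:,:,::-1]
o=np.zeros((600,800,3),'uint8');o[:275,:340]=cv2.resize(i,(340,275));o[280:580,:400]=cv2.resize(w,(400,300));o[:275,345:800]=cv2.resize(w[200:430,100:560],(455,275))
cv2.imwrite('pics/w5.png',o)
E
```

```text
clock: 5.62
position: [0.5457, -0.0709, 0.0648]
ee_rot: [0.0, 0.999, -0.041, 0.0]
contact_force: [0.9, 0.9, -0.6]
width: -0.0001
gripper_force: 0.1
clock: 6.03
position: [0.5447, -0.0694, 0.1775]
ee_rot: [-0.0, 0.999, -0.041, -0.002]
contact_force: [0.8, 0.3, -0.2]
width: -0.0001
gripper_force: 0.0
clock: 6.37
position: [0.5458, -0.0695, 0.2277]
ee_rot: [0.0, 0.999, -0.041, 0.001]
contact_force: [-0.0, 0.6, -0.0]
width: 0.0003
gripper_force: 0.0
6.3667 [ 0.5458 -0.0695  0.2277] F [-0.03  0.59 -0.03] w 0.00025296793522622084 yaw -4.67 z [ 0.001 -0.    -1.   ]
rack xy -0.06852149401456327 -0.10829019687442963
shares [-0.006  0.015  0.111]
```

View pics/w5.png

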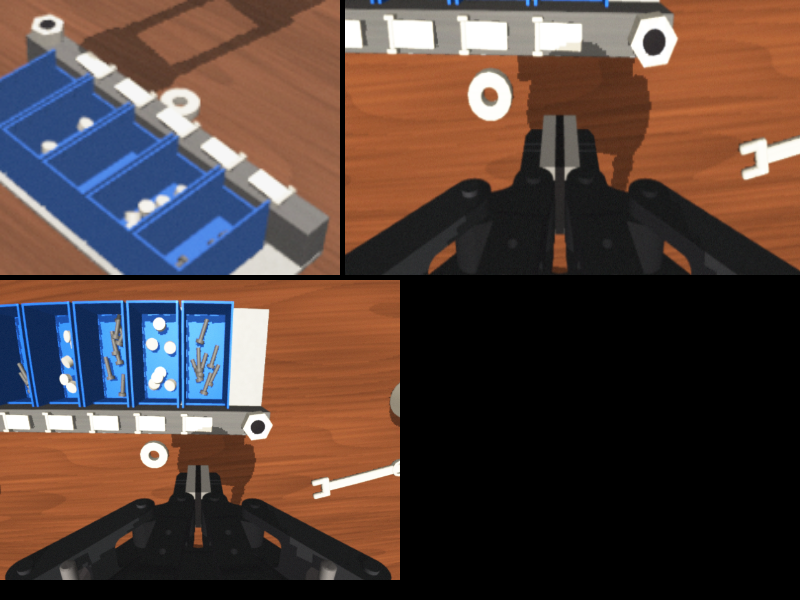

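The scene crop shows all five flags flat, from (95,65) to (270,187). The nut at (47,25) and the bearing are untouched, and the gripper is clear at z = 0.23, so I'm handing in.

```bash
python3 -c "
from rig import manip
print(manip.sign_off())"
```

```text
the job is handed in; nothing more can be done
None
```

I folded all five flags flat from left to right, and the job is handed in at about 6.4 s; the last pictures show no visible shift of the rack, nut or bearing, and the hand-in gave back no verdict.

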